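Open the double-latched cover of a label printer

TASK

Open the cover of the bench label printer so that its label roll can be changed. Undo the quarter-turn latch on top, lift the front lip a little until the safety catch stops the cover, then feel along under the lip for the catch's finger tab, push it to the left (as you face the printer's front) and, holding it there, raise the cover; swing it well up until it stands open by itself. Never heave against a latch or catch that is still closed, push the tab gently, and leave the jars, carton and insert ring where they stand.

Things in the scene. Friction and masses are not known exactly. Their poses are not given: they have to be found in the camera images.
- printer: Low white bench label printer, fixed: open-topped steel housing 200 (x) by 300 (y) by 105 mm high under a hinged cover. Origin: centre of its underside, on the table; x runs from the front (lip) to the rear (hinges), y to its left, z up. Front wall at x = -100 mm; under the overhanging lip is free room, but for the keepers and a peel plate 27 mm out, 120 mm wide, at z = 40 mm.
- keeper: Fixed steel keepers that the hooks and the latch cam hold against; same origin and axes as the printer. Two brackets stand out 17 mm from the front wall at y = -125 and +125 mm, each 35 mm wide, z 57 to 99 mm: keep clear of them. More than 40 N of lifting load on the keepers (cover pulled up against latch or catch) does damage.
- cover_lip (a point): Middle of the cover's front edge: foremost point, half-way up, of a rolled bead 8 mm thick, 302 mm long along the printer's y. Moves with the cover. Shut: 143 mm before the printer's origin, z = 112 mm, 43 mm ahead of the front wall. The cover is a 3 mm sheet whose underside is level with this point.
- cover_hinge (a point): Middle of the hinge line at the rear of the cover, 243 mm behind the lip, z = 112 mm; the hinge axis is the printer's y.
- cover (a joint): Angle of the cover, rad: 0 shut, grows as the lip rises, end stop at 1.35. Stiff hinges: raising it takes about 5 to 7 N upward at the lip and it stays where it is left. With the latch undone the safety catch stops it at about 0.08 rad (lip 19 mm up). Open means beyond 1.05 rad.
- latch_wing (a point): Centre of the wing of the quarter-turn latch, on top of the cover 78 mm behind the lip: black upright bar 36 mm long, 10 mm thick, 28 mm high. This point is 18 mm above the cover's top face, the wing's foot 4 mm above it (on a 34 mm disc), its top 32 mm. Its x axis runs along the bar, which lies front to rear when latched.
- latch (a joint): Turn of the wing, rad: 0 latched (up to 0.12 at the start), grows counter-clockwise seen from above, end stop 1.57. Its cam lets the cover go beyond about 1.0; turn it past 1.1. Takes about 0.15 N m and stays where it is left. Undo it with the cover down.
- catch (a joint): Slide of the safety catch, m: 0 hooked, grows to the printer's left (+y), end stop 0.018; a spring returns it (1.5 N at the start, 5.5 N at the end). Blocked while the cover is shut, free once it is lifted to the catch, stiff if the cover is pulled hard up against it. Beyond 0.010 it lets the cover go; keep it pushed until the cover is past 0.15 rad. Over 30 N on the tab before that bends it.
- catch_bar (a point): Safety catch: steel bar along y under the cover, riding up with it, 32 to 40 mm behind the lip's front edge, 3 to 10 mm below the cover's underside; this point is at its middle, on that underside. Its finger tab is a plate 6 mm thick (in y) hanging 3 to 34 mm below the underside, 8 to 34 mm behind the lip's front edge. The tab sits anywhere within 40 mm left or right of the middle: unseen and unmeasured.
- jar_a: Dark jar with a brass-coloured lid, 66 mm wide, 76 mm high, on the table behind the printer; origin under its centre. Leave alone.
- jar_b: A second jar like it, also behind it. Leave alone.
- carton: Open upright green carton, 75 by 75 by 100 mm (flap to 135 mm), right of the printer; origin under its centre. Leave alone.
- insert: White ring insert, 72 mm wide, 10 mm thick, on the table before its front, to the left. Leave alone.

How it is judged (in metres and radians):
On the way, in this order (a step that is already met when the one before it is completed fails the run):
1. the quarter-turn latch is undone while the cover is still down (value of joint latch above 1.05 rad and value of joint cover below 0.03 rad), for 0.1 s.
2. the cover is lifted a little, to the safety catch, which is still engaged (value of joint cover between 0.05 and 0.11 rad and value of joint catch below 0.005 m), for 0.2 s.
3. the safety catch is pushed aside with the cover ajar (value of joint catch above 0.009 m and value of joint cover below 0.15 rad), for 0.1 s.
At the end, for the whole second after the job is handed in: The cover stands open by itself beyond 1.05 rad (60 degrees), at rest; the safety catch has sprung back (within 3 mm of rest); jars, carton and insert are within 15 mm of where they stood (value of joint cover above 1.05 rad and value of joint catch below 0.003 m and velocity of joint cover between -0.05 and 0.05 rad/s and distance of each of jar_a, jar_b, carton, insert from where it was at the start of the episode below 0.015 m); the robot touches nothing.
It fails at once if the safety catch or its tab is pressed with more than 30 N while the catch still holds the cover (contact force between the fingers and catch above 30 N and value of joint cover below 0.15 rad).
It fails at once if the cover is heaved against the closed latch or the safety catch, more than 40 N on the keepers (contact force between any of catch, cover and keeper above 40 N).
It fails at once if a jar, the carton or the insert is knocked away (distance of any of jar_a, jar_b, carton, insert from where it was at the start of the episode above 0.03 m).
It also fails if it takes over 72 s, if anything falls off the work surface, if the arm or the gripper's body presses on something with over 40 N, if the wrist force passes 120 N, or if a joint passes its speed limit or range.

ROBOT

A 6-joint arm with a two-finger parallel gripper is mounted at the origin on the work surface. World frame = base frame: x ahead of the robot, y to its left, z up, the work surface at z = 0. Lengths are in mm, angles in rad, forces in N, time in s.
With the tool pointing down it reaches from about 350 to 975 mm from the base axis. Payload 7.1 kg.
Tool frame: the origin (TCP) lies on the mounting face of the last link; the fingertips stand 182 mm ahead of it and the grasp point (between the pads) lies 163 mm ahead of it (ctrl.tcp_to_tips is the distance from the TCP to the fingertips, in mm); z points along the fingers, y is the direction in which the jaws open and shut (so a half turn about z gives the same grasp; the last joint's range is limited). The gripper opens to 88 mm and grips with 3 to 60 N. Pads are 20 mm wide; open, the fingers measure 115 mm over their backs; the gripper's body (75 mm by 178 mm) begins 61 mm behind the grasp point.
Start: joints at [-1.307, 0.423, 1.63, -0, 1.089, -0.019], TCP at [174.422, -600.153, 404.675] pointing down, gripper open.
Joint ranges: [-3, 3], [-0.9, 2.11], [0.09, 2.58], [-1.31, 4.45], [0.11, 2.69], [-2.54, 2.54]. Speed limits (rad/s): [2.39, 2.39, 3.01, 3.14, 3.14, 3.14].

INTERFACE

Orientations are given as a rotation vector (axis times angle).
In Python, from workcell import ctrl gives the robot as it stands. The module is installed in compiled form; this text tells all that it offers.
- The arm moves only by the tool send_rows, never from a script. Its argument "commands" is a list of rows, each an object with "translation": the shift along the world's x, y, z normalised to -1 to 1, where 1 is 0.1 m, a list of three; "twist": the turn, a rotation vector about the world's x, y, z normalised to -1 to 1, where 1 is 0.5 rad, a list of three. A call has exactly 10 rows; each row is the pose to reach, as a shift and turn from the pose commanded when the call began; what a row does not reach only later rows make up. A row lasts 1/10 s, in which the tool goes at most 50 mm and 8.59 degrees, less where a joint would pass 70% of its speed; a pose out of reach is approached as far as the arm can. A call with a number of a shift or a turn outside -1 to 1 is refused whole. A call with a gripper value outside its range is refused whole. "grip" is the closure, from -1 (fully open) to 1 (shut), set as the call begins (left out, the last holds). The fingers move at their own pace and stop on an object; the grip force is fixed at half the most. Time passes only in rows, so rows that repeat a pose let the fingers close, or fill a call up. It gives the time, the measured TCP pose, the force and the opening at its end, in the units of the state.
- ctrl.get_obs(): the state, without advancing time (a new reading comes with each control period).
- ctrl.get_image(name): name is "scene" or "top"; returns a dict with "img" (420x560x3 uint8, red, green, blue), "intrinsics" (3x3 intrinsics, pixels), "dist" ([k1, k2, p1, p2, k3] as OpenCV has them; the pictures are not rectified), "cam_to_world" (4x4, takes a point from camera to world coordinates). Camera axes: x right, y down, z forward; pixel columns grow to the right and rows downward; lengths in mm; the calibration is good to about 2 mm. A picture is of the moment at which its call begins. There is no depth.
- ctrl.close_job(): hands the job in, once; it reports no verdict.
The state is a dict: "t": time; "qpos": joint angles; "qvel": joint speeds; "joint_torque": joint torques, N m; "ee_pos": TCP position; "orientation": TCP orientation; "ft_force": force on the tool from outside, world axes, zero at the start; "moment": the same for the moment, N m; "width": finger opening in mm.
Only numpy, scipy, OpenCV 4.12 (cv2) and the standard library are available. Lean on these libraries where they do the work, as an engineer would, in place of code of your own. Each camera call takes 0.05 s, during which the arm holds its last target. There are 200 camera calls.

## Working session

There is one attempt and no reset: what is moved stays moved. The work goes in short steps, Python scripts to look and compute and a tool call to move; the robot and the scene stay as the last step left them, time stands still between calls to the robot, and variables do not carry over. Pictures are saved under pics/ and viewed, about 8 in all and at most 12, crops included, and the job is handed in when it is done.

Besides the shell and the picture viewer there is one more tool, called after "Request:" by a JSON object that holds its "op" and its "data", one argument or row to a line. send_rows: Moves the arm, as the interface text tells. Its arguments: {"type":"object","properties":{"commands":{"type":"array","items":{"type":"object","properties":{"translation":{"type":"array","items":{"type":"number"}},"twist":{"type":"array","items":{"type":"number"}}}}},"grip":{"type":"number"}},"required":["commands"]}

```bash
mkdir -p pics; ls; python3 - <<'E'
from workcell import ctrl
import cv2,numpy as np
for n in("scene","top"):
    d=ctrl.get_image(n);cv2.imwrite(f"pics/{n}0.png",d["img"][:,:,::-1])
    print(n,d["intrinsics"],d["dist"],d["cam_to_world"].round(4))
print(ctrl.get_obs())
E
```

```text
pics
scene [[520.37055812   0.         287.02706136]
 [  0.         520.37055812 206.08775556]
 [  0.           0.           1.        ]] [0.03079621 0.         0.         0.         0.        ] [[-4.4700000e-01  7.8270000e-01 -4.3310000e-01  1.1504858e+03]
 [ 8.9440000e-01  3.8370000e-01 -2.2970000e-01  3.7249330e+02]
 [-1.3600000e-02 -4.9010000e-01 -8.7160000e-01  1.1780973e+03]
 [ 0.0000000e+00  0.0000000e+00  0.0000000e+00  1.0000000e+00]]
top [[449.37364296   0.         278.52471995]
 [  0.         449.37364296 214.64734729]
 [  0.           0.           1.        ]] [-0.14670335  0.          0.          0.          0.        ] [[-1.2250000e-01 -9.7140000e-01  2.0320000e-01  4.3526050e+02]
 [-9.9250000e-01  1.2030000e-01 -2.3000000e-02  1.0164160e+02]
 [-2.1000000e-03 -2.0450000e-01 -9.7890000e-01  1.0570196e+03]
 [ 0.0000000e+00  0.0000000e+00  0.0000000e+00  1.0000000e+00]]
{'t': 0.1, 'qpos': array([-1.30701453e+00,  4.23734690e-01,  1.63060000e+00,  2.93597881e-05,
        1.08858686e+00, -1.89747427e-02]), 'qvel': array([-3.18886916e-04, -3.65191269e-06, -2.31976179e-03,  4.18501376e-04,
       -2.15843713e-04,  2.15979375e-04]), 'joint_torque': array([-2.39503061e-04, -5.45613027e+01, -2.74324894e+01,  6.45554136e-02,
        1.87730638e-02, -2.36096770e-05]), 'ee_pos': array([ 174.35528329, -599.92760735,  404.00316274]), 'orientation': array([-3.10894220e+00, -4.42467311e-01,  2.14240310e-04]), 'ft_force': array([-0.20895773, -0.54940956, -0.60851744]), 'moment': array([ 0.00020352, -0.00970482, -0.01140535]), 'width': 87.85833270423358}
```

View pics/scene0.png

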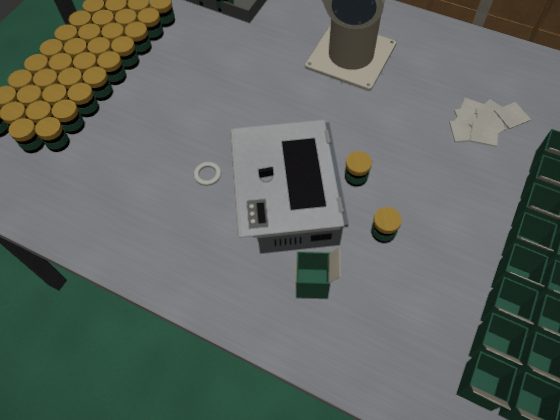

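View pics/top0.png

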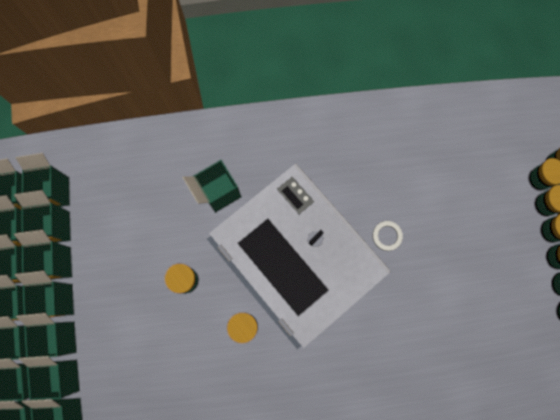

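The scene view shows the printer at about (288,180), with the ring at (207,173), the jars at (358,165) and (386,222), and the carton at (313,275). The top view shows the cover corners near (295,165), (388,270), (302,347) and (210,234), and the wing at (316,238). The front lip faces the upper right of the top view, away from the robot.

```bash
cat > h.py <<'E'
import cv2,numpy as np
from workcell import ctrl
def ray(d,p):
    u=cv2.undistortPoints(np.array([[p]],float),d["intrinsics"],np.array(d["dist"]))[0,0]
    T=np.array(d["cam_to_world"]);v=T[:3,:3]@np.array([u[0],u[1],1.]);return T[:3,3],v
def onz(d,p,z):
    o,v=ray(d,p);return o+v*(z-o[2])/v[2]
def proj(d,P):
    T=np.linalg.inv(np.array(d["cam_to_world"]))
    r,_=cv2.Rodrigues(T[:3,:3]);return cv2.projectPoints(np.array(P,float).reshape(-1,1,3),r,T[:3,3],d["intrinsics"],np.array(d["dist"]))[0][:,0]
E
python3 - <<'E'
from h import *
D={n:ctrl.get_image(n) for n in("scene","top")}
C={"top":[(295,165),(388,270),(302,347),(210,234)],"scene":[(237,234),(232,127),(326,122),(345,222)]}
W={"top":(316,238),"scene":(266,172)}
for n,d in D.items():
    P=np.array([onz(d,p,113)for p in C[n]]);print(n,P.round(0)[:,:2].tolist(),np.linalg.norm(np.diff(P,axis=0,append=P[:1]),axis=1).round(),P.mean(0).round(), onz(d,W[n],133).round())
a=D["top"]["img"][155:360,200:400];b=D["scene"]["img"][110:250,220:360]
for n,d in D.items():
    h=cv2.cvtColor(d["img"],cv2.COLOR_RGB2HSV);print(n,h[200 if n=="scene" else 220,290 if n=="scene" else 260], d["img"][300,100 if n=="scene" else 200])
im=np.hstack([cv2.resize(a,(400,410),interpolation=cv2.INTER_CUBIC),cv2.resize(b,(400,410),interpolation=cv2.INTER_CUBIC)])
cv2.imwrite("pics/z.png",im[:,:,::-1])
E
```

```text
scene [[737.0, 22.0], [475.0, -139.0], [355.0, 71.0], [600.0, 231.0]] [308. 242. 293. 249.] [542.  46. 113.] [570.  10. 133.]
top [[738.0, 30.0], [484.0, -136.0], [351.0, 66.0], [607.0, 230.0]] [303. 242. 305. 239.] [545.  47. 113.] [568.   9. 133.]
scene [120  11  23] [43 80 63]
top [126   7 172] [136 137 143]
```

View pics/z.png

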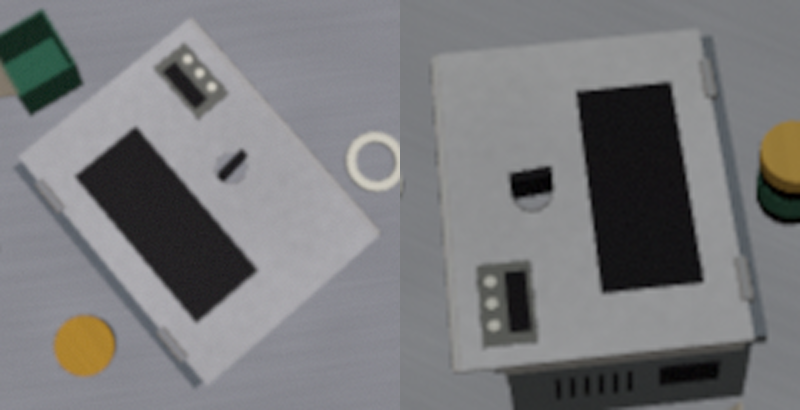

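The zoom confirms the layout. The front lip runs from top-view pixel (295,164) to (389,271), and the wing stands at (316,238) pointing front to rear. Printer yaw is about 122°, the lip middle is near (609,-56), and the wing near (568,9). I'm moving above the wing now.

Request:
{"op": "send_rows", "data": {
  "commands": [
    {"translation":[0.06,0.1,0],"twist":[0,0,0.09]},
    {"translation":[0.13,0.2,0],"twist":[0,0,0.18]},
    {"translation":[0.19,0.3,0],"twist":[0,0,0.28]},
    {"translation":[0.26,0.4,0],"twist":[0,0,0.37]},
    {"translation":[0.32,0.5,0],"twist":[0,0,0.46]},
    {"translation":[0.39,0.6,0],"twist":[0,0,0.56]},
    {"translation":[0.45,0.7,0],"twist":[0,0,0.65]},
    {"translation":[0.52,0.8,0],"twist":[0,0,0.74]},
    {"translation":[0.58,0.9,0],"twist":[0,0,0.84]},
    {"translation":[0.65,1,0],"twist":[0,0,0.93]}
  ],
  "grip": -1
}}

```text
t: 1.2
ee_pos: [239.9, -499.3, 404.7]
orientation: [2.922, 1.153, 0.0]
ft_force: [0.2, 0.2, 0.3]
width: 87.7
```

Request:
{"op": "send_rows", "data": {
  "commands": [
    {"translation":[0.06,0.1,0],"twist":[0,0,0.09]},
    {"translation":[0.13,0.2,0],"twist":[0,0,0.18]},
    {"translation":[0.19,0.3,0],"twist":[0,0,0.28]},
    {"translation":[0.26,0.4,0],"twist":[0,0,0.37]},
    {"translation":[0.32,0.5,0],"twist":[0,0,0.46]},
    {"translation":[0.39,0.6,0],"twist":[0,0,0.56]},
    {"translation":[0.45,0.7,0],"twist":[0,0,0.65]},
    {"translation":[0.52,0.8,0],"twist":[0,0,0.74]},
    {"translation":[0.58,0.9,0],"twist":[0,0,0.84]},
    {"translation":[0.65,1,0],"twist":[0,0,0.93]}
  ]
}}

```text
t: 2.2
ee_pos: [304.9, -399.3, 404.7]
orientation: [-2.578, -1.795, 0.0]
ft_force: [-0.1, 0.5, -0.1]
width: 87.8
```

Request:
{"op": "send_rows", "data": {
  "commands": [
    {"translation":[0.06,0.1,0],"twist":[0,0,0.09]},
    {"translation":[0.13,0.2,0],"twist":[0,0,0.18]},
    {"translation":[0.19,0.3,0],"twist":[0,0,0.28]},
    {"translation":[0.26,0.4,0],"twist":[0,0,0.37]},
    {"translation":[0.32,0.5,0],"twist":[0,0,0.46]},
    {"translation":[0.39,0.6,0],"twist":[0,0,0.56]},
    {"translation":[0.45,0.7,0],"twist":[0,0,0.65]},
    {"translation":[0.52,0.8,0],"twist":[0,0,0.74]},
    {"translation":[0.58,0.9,0],"twist":[0,0,0.84]},
    {"translation":[0.65,1,0],"twist":[0,0,0.93]}
  ]
}}

```text
t: 3.2
ee_pos: [369.9, -299.3, 404.7]
orientation: [-2.095, -2.341, -0.0]
ft_force: [0.1, -0.4, 0.4]
width: 88.0
```

```bash
cat >> h.py <<'E'
def log():
    o=ctrl.get_obs()
    import json
    open("log.txt","a").write(json.dumps([list(map(float,o[k])) for k in("qpos","ee_pos","orientation")])+"\n")
    return o
E
python3 - <<'E'
from h import *
o=log();print(o["t"],o["qpos"].round(3),o["ee_pos"].round(1),o["orientation"].round(3))
for n,c,r in(("top",(316,238),16),("scene",(266,172),14)):
    d=ctrl.get_image(n);g=cv2.cvtColor(d["img"],cv2.COLOR_RGB2GRAY)
    x,y=c[0]-r,c[1]-r;m=(g[y:y+2*r,x:x+2*r]<70).astype(np.uint8)
    k,l,s,ce=cv2.connectedComponentsWithStats(m);i=1+s[1:,4].argmax()
    pts=np.argwhere(l==i)[:,::-1]+[x,y]
    P=np.array([onz(d,p,135)[:2] for p in pts.astype(float)])
    c0=P.mean(0);w,v=np.linalg.eigh(np.cov(P.T));print(n,len(pts),c0.round(1),np.degrees(np.arctan2(v[1,1],v[0,1])).round(1),np.sqrt(w*12).round(1),s[i])
E
```

```text
3.2 [-0.705  0.203  1.951  0.     0.988 -0.816] [ 369.9 -299.3  404.7] [-2.095 -2.341 -0.   ]
top 72 [569.   10.2] 130.2 [ 9.  34.5] [10  9 13 14 72]
scene 123 [570.8   9.7] 137.0 [24.5 34.3] [  7   9  14  11 123]
```

The wing sits at about (569.5, 10) with yaw near 129°.

Request:
{"op": "send_rows", "data": {
  "commands": [
    {"translation":[0.06,0.1,0],"twist":[0,0,0.05]},
    {"translation":[0.13,0.2,0],"twist":[0,0,0.1]},
    {"translation":[0.19,0.3,0],"twist":[0,0,0.15]},
    {"translation":[0.26,0.4,0],"twist":[0,0,0.2]},
    {"translation":[0.32,0.5,0],"twist":[0,0,0.25]},
    {"translation":[0.39,0.6,0],"twist":[0,0,0.3]},
    {"translation":[0.45,0.7,0],"twist":[0,0,0.35]},
    {"translation":[0.52,0.8,0],"twist":[0,0,0.4]},
    {"translation":[0.58,0.9,0],"twist":[0,0,0.45]},
    {"translation":[0.65,1,0],"twist":[0,0,0.5]}
  ]
}}

```text
t: 4.3
ee_pos: [434.9, -199.3, 404.7]
orientation: [-1.789, -2.582, 0.0]
ft_force: [0.5, -1.1, 0.4]
width: 88.0
```

Request:
{"op": "send_rows", "data": {
  "commands": [
    {"translation":[0.06,0.1,0],"twist":[0,0,0.06]},
    {"translation":[0.13,0.2,0],"twist":[0,0,0.12]},
    {"translation":[0.19,0.3,0],"twist":[0,0,0.18]},
    {"translation":[0.26,0.4,0],"twist":[0,0,0.24]},
    {"translation":[0.32,0.5,0],"twist":[0,0,0.3]},
    {"translation":[0.39,0.6,0],"twist":[0,0,0.36]},
    {"translation":[0.45,0.7,0],"twist":[0,0,0.42]},
    {"translation":[0.52,0.8,0],"twist":[0,0,0.48]},
    {"translation":[0.58,0.9,0],"twist":[0,0,0.54]},
    {"translation":[0.65,1,0],"twist":[0,0,0.6]}
  ]
}}

```text
t: 5.3
ee_pos: [499.9, -99.3, 404.6]
orientation: [-1.382, -2.821, 0.0]
ft_force: [-0.2, 0.5, 1.1]
width: 87.7
```

Request:
{"op": "send_rows", "data": {
  "commands": [
    {"translation":[0.07,0.11,-0.03]},
    {"translation":[0.14,0.22,-0.06]},
    {"translation":[0.21,0.33,-0.09]},
    {"translation":[0.28,0.44,-0.12]},
    {"translation":[0.35,0.55,-0.15]},
    {"translation":[0.42,0.66,-0.18]},
    {"translation":[0.49,0.77,-0.21]},
    {"translation":[0.56,0.88,-0.24]},
    {"translation":[0.63,0.97,-0.27]},
    {"translation":[0.695,1.0,-0.3]}
  ]
}}

```text
validation failed for argument at $.co...
```

Request:
{"op": "send_rows", "data": {
  "commands": [
    {"translation":[0,0.09,0]},
    {"translation":[0,0.09,-0.08]},
    {"translation":[0,0.09,-0.16]},
    {"translation":[0,0.09,-0.24]},
    {"translation":[0,0.09,-0.32]},
    {"translation":[0,0.09,-0.4]},
    {"translation":[0,0.09,-0.5]},
    {"translation":[0,0.09,-0.6]},
    {"translation":[0,0.09,-0.67]},
    {"translation":[0,0.09,-0.69]}
  ]
}}

```text
validation failed for argument at $.co...
```

```bash
python3 - <<'E'
from h import *
o=log();print(o["t"],o["qpos"].round(3),o["ee_pos"].round(1),o["orientation"].round(3),o["ft_force"].round(2))
ims=[]
a=ctrl.get_image("top")["img"][165:305,230:390];b=ctrl.get_image("scene")["img"][100:240,210:370]
cv2.imwrite("pics/g.png",cv2.resize(np.hstack([a,b]),(800,350),interpolation=cv2.INTER_CUBIC)[:,:,::-1])
E
```

```text
5.3 [-0.219  0.254  1.882 -0.     1.006 -0.879] [499.9 -99.3 404.6] [-1.382 -2.821  0.   ] [-0.18  0.55  1.09]
```

View pics/g.png

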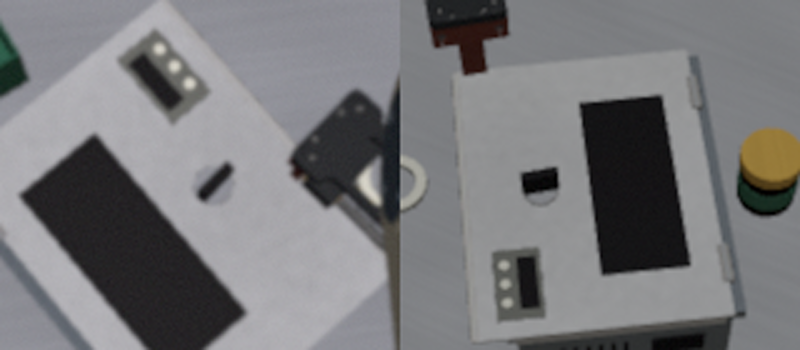

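The crop shows the gripper still left of the wing, which stands untouched: twist is mandatory, so the last two calls were refused. I'm sending them again with it.

Request:
{"op": "send_rows", "data": {
  "commands": [
    {"translation":[0.07,0.11,-0.03],"twist":[0,0,0]},
    {"translation":[0.14,0.22,-0.06],"twist":[0,0,0]},
    {"translation":[0.21,0.33,-0.09],"twist":[0,0,0]},
    {"translation":[0.28,0.44,-0.12],"twist":[0,0,0]},
    {"translation":[0.35,0.55,-0.15],"twist":[0,0,0]},
    {"translation":[0.42,0.66,-0.18],"twist":[0,0,0]},
    {"translation":[0.49,0.77,-0.21],"twist":[0,0,0]},
    {"translation":[0.56,0.88,-0.24],"twist":[0,0,0]},
    {"translation":[0.63,0.97,-0.27],"twist":[0,0,0]},
    {"translation":[0.7,1.0,-0.3],"twist":[0,0,0]}
  ]
}}

```text
t: 6.4
ee_pos: [570.0, 0.9, 374.4]
orientation: [-1.385, -2.82, -0.0]
ft_force: [-0.3, -0.6, 0.1]
width: 87.7
```

Request:
{"op": "send_rows", "data": {
  "commands": [
    {"translation":[0,0.09,0],"twist":[0,0,0]},
    {"translation":[0,0.09,-0.08],"twist":[0,0,0]},
    {"translation":[0,0.09,-0.16],"twist":[0,0,0]},
    {"translation":[0,0.09,-0.24],"twist":[0,0,0]},
    {"translation":[0,0.09,-0.32],"twist":[0,0,0]},
    {"translation":[0,0.09,-0.4],"twist":[0,0,0]},
    {"translation":[0,0.09,-0.5],"twist":[0,0,0]},
    {"translation":[0,0.09,-0.6],"twist":[0,0,0]},
    {"translation":[0,0.09,-0.67],"twist":[0,0,0]},
    {"translation":[0,0.09,-0.69],"twist":[0,0,0]}
  ]
}}

```text
t: 7.4
ee_pos: [569.1, 8.8, 304.5]
orientation: [-1.385, -2.818, 0.001]
ft_force: [1.3, -0.4, 0.4]
width: 87.8
```

```bash
python3 - <<'E'
from h import *
o=log();print(o["t"],o["qpos"].round(3),o["ee_pos"].round(1),o["orientation"].round(3),o["ft_force"].round(2))
a=ctrl.get_image("top")["img"][165:305,230:390];b=ctrl.get_image("scene")["img"][100:240,210:370]
cv2.imwrite("pics/g2.png",cv2.resize(np.hstack([a,b]),(800,350),interpolation=cv2.INTER_CUBIC)[:,:,::-1])
E
```

```text
7.4 [-0.005  0.477  1.821 -0.     0.845 -0.662] [569.1   8.8 304.5] [-1.385e+00 -2.818e+00  1.000e-03] [ 1.34 -0.37  0.36]
```

View pics/g2.png

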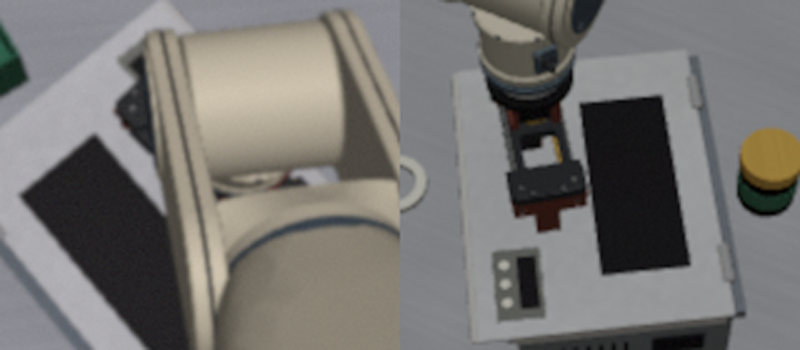

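The crop shows the open fingers straddling the wing on both sides. Closing.

Request:
{"op": "send_rows", "data": {
  "commands": [
    {"translation":[0,0,0],"twist":[0,0,0]},
    {"translation":[0,0,0],"twist":[0,0,0]},
    {"translation":[0,0,0],"twist":[0,0,0]},
    {"translation":[0,0,0],"twist":[0,0,0]},
    {"translation":[0,0,0],"twist":[0,0,0]},
    {"translation":[0,0,0],"twist":[0,0,0]},
    {"translation":[0,0,0],"twist":[0,0,0]},
    {"translation":[0,0,0],"twist":[0,0,0]},
    {"translation":[0,0,0],"twist":[0,0,0]},
    {"translation":[0,0,0],"twist":[0,0,0]}
  ],
  "grip": 1
}}

```text
t: 8.5
ee_pos: [569.4, 8.8, 305.6]
orientation: [-1.386, -2.819, 0.0]
ft_force: [0.0, 0.1, -0.6]
width: 11.3
```

Request:
{"op": "send_rows", "data": {
  "commands": [
    {"translation":[0,0,0],"twist":[0,0,0.02]},
    {"translation":[0,0,0],"twist":[0,0,0.06]},
    {"translation":[0,0,0],"twist":[0,0,0.1]},
    {"translation":[0,0,0],"twist":[0,0,0.14]},
    {"translation":[0,0,0],"twist":[0,0,0.18]},
    {"translation":[0,0,0],"twist":[0,0,0.22]},
    {"translation":[0,0,0],"twist":[0,0,0.26]},
    {"translation":[0,0,0],"twist":[0,0,0.3]},
    {"translation":[0,0,0],"twist":[0,0,0.35]},
    {"translation":[0,0,0],"twist":[0,0,0.4]}
  ]
}}

```text
t: 9.5
ee_pos: [569.5, 8.9, 305.7]
orientation: [1.095, 2.945, 0.0]
ft_force: [1.8, 1.7, -1.4]
width: 10.1
```

```bash
python3 - <<'E'
from h import *
o=log();print(o["t"],o["qpos"].round(3),o["ee_pos"].round(1),o["orientation"].round(3),o["ft_force"].round(2),o["moment"].round(3),o["width"])
E
```

```text
9.5 [-0.005  0.476  1.82   0.     0.845 -0.864] [569.5   8.9 305.7] [1.095 2.945 0.   ] [ 1.81  1.66 -1.38] [ 0.345 -0.414 -0.101] 10.060058796186766
```

Request:
{"op": "send_rows", "data": {
  "commands": [
    {"translation":[0,0,0],"twist":[0,0,0.1]},
    {"translation":[0,0,0],"twist":[0,0,0.2]},
    {"translation":[0,0,0],"twist":[0,0,0.3]},
    {"translation":[0,0,0],"twist":[0,0,0.4]},
    {"translation":[0,0,0],"twist":[0,0,0.5]},
    {"translation":[0,0,0],"twist":[0,0,0.6]},
    {"translation":[0,0,0],"twist":[0,0,0.7]},
    {"translation":[0,0,0],"twist":[0,0,0.8]},
    {"translation":[0,0,0],"twist":[0,0,0.9]},
    {"translation":[0,0,0],"twist":[0,0,1]}
  ]
}}

```text
t: 10.5
ee_pos: [569.6, 9.2, 305.7]
orientation: [0.33, 3.124, 0.001]
ft_force: [2.4, 4.0, -1.7]
width: 10.1
```

Request:
{"op": "send_rows", "data": {
  "commands": [
    {"translation":[0,0,0],"twist":[0,0,0.1]},
    {"translation":[0,0,0],"twist":[0,0,0.2]},
    {"translation":[0,0,0],"twist":[0,0,0.3]},
    {"translation":[0,0,0],"twist":[0,0,0.4]},
    {"translation":[0,0,0],"twist":[0,0,0.5]},
    {"translation":[0,0,0],"twist":[0,0,0.6]},
    {"translation":[0,0,0],"twist":[0,0,0.7]},
    {"translation":[0,0,0],"twist":[0,0,0.8]},
    {"translation":[0,0,0],"twist":[0,0,0.9]},
    {"translation":[0,0,0],"twist":[0,0,1]}
  ]
}}

```text
t: 11.5
ee_pos: [569.6, 9.5, 305.7]
orientation: [-0.452, 3.108, 0.002]
ft_force: [1.6, 5.8, -1.9]
width: 9.6
```

Request:
{"op": "send_rows", "data": {
  "commands": [
    {"translation":[0,0,0],"twist":[0,0,0.05]},
    {"translation":[0,0,0],"twist":[0,0,0.1]},
    {"translation":[0,0,0],"twist":[0,0,0.14]},
    {"translation":[0,0,0],"twist":[0,0,0.18]},
    {"translation":[0,0,0],"twist":[0,0,0.2]},
    {"translation":[0,0,0],"twist":[0,0,0.2]},
    {"translation":[0,0,0],"twist":[0,0,0.2]},
    {"translation":[0,0,0],"twist":[0,0,0.2]},
    {"translation":[0,0,0],"twist":[0,0,0.2]},
    {"translation":[0,0,0],"twist":[0,0,0.2]}
  ]
}}

```text
t: 12.5
ee_pos: [569.6, 9.6, 305.7]
orientation: [-0.604, 3.082, 0.002]
ft_force: [1.7, 7.0, -1.7]
width: 9.7
```

Request:
{"op": "send_rows", "data": {
  "commands": [
    {"translation":[0,0,0],"twist":[0,0,0]},
    {"translation":[0,0,0],"twist":[0,0,0]},
    {"translation":[0,0,0],"twist":[0,0,0]},
    {"translation":[0,0,0],"twist":[0,0,0]},
    {"translation":[0,0,0.1],"twist":[0,0,0]},
    {"translation":[0,0,0.2],"twist":[0,0,0]},
    {"translation":[0,0,0.3],"twist":[0,0,0]},
    {"translation":[0,0,0.4],"twist":[0,0,0]},
    {"translation":[0,0,0.6],"twist":[0,0,0]},
    {"translation":[0,0,0.8],"twist":[0,0,0]}
  ],
  "grip": -1
}}

```text
t: 13.5
ee_pos: [569.3, 8.9, 387.0]
orientation: [0.603, -3.083, 0.0]
ft_force: [-0.4, -0.6, 0.1]
width: 85.4
```

```bash
python3 - <<'E'
from h import *
o=log();print(o["t"],o["qpos"].round(3),o["ee_pos"].round(1),o["orientation"].round(3),o["ft_force"].round(2))
a=np.array([569,9,139.]);print(onz(ctrl.get_image("top"),(316,238),147))
L=[__import__("json").loads(l) for l in open("log.txt")]
L.append([[-1.307,.423,1.63,0,1.089,-.019],[174.422,-600.153,404.675],0])
# fit planar geometry: lateral offset e, r=a1+L2 s2+L3 s23+a3 c23 +d6*s(pi)
from scipy.optimize import least_squares
def pl(p,q):
    a1,h,L2,L3,a3,d6=p;s=q[1]+q[2];f=s+q[4]
    return a1+L2*np.sin(q[1])+L3*np.sin(s)+a3*np.cos(s)+d6*np.sin(f),h+L2*np.cos(q[1])+L3*np.cos(s)-a3*np.sin(s)+d6*np.cos(f)
def res(p):
    r=[]
    for q,x,_ in L:
        e=p[6];R,Z=pl(p,q);r+=[R*np.cos(q[0])-e*np.sin(q[0])-x[0],R*np.sin(q[0])+e*np.cos(q[0])-x[1],Z-x[2]]
    r+=list((np.array(p)-p0)*1e-3);return r
p0=np.array([0,400,400,400,0,100,12.]);s=least_squares(res,p0);print(s.x.round(1),np.abs(s.fun[:-7]).max().round(2))
E
```

```text
13.5 [-0.005  0.364  1.769 -0.     1.009 -1.962] [569.3   8.9 387. ] [ 0.603 -3.083  0.   ] [-0.37 -0.57  0.06]
[566.24936797  10.00336892 147.        ]Traceback (most recent call last):
  File "<stdin>", line 16, in <module>
    return func(*args, **kwargs)
    vector_fun = VectorFunction(
        fun_wrapped,
    ...<6 lines>...
        workers=workers
    )
    self._update_fun()
    ~~~~~~~~~~~~~~~~^^
    self.f = self.fun_wrapped(xp_copy(self.x))
             ~~~~~~~~~~~~~~~~^^^^^^^^^^^^^^^^^
    return np.atleast_1d(self.fun(x))
                         ~~~~~~~~^^^
    return self.f(x, *self.args, **self.kwargs)
           ~~~~~~^^^^^^^^^^^^^^^^^^^^^^^^^^^^^^
  File "<stdin>", line 14, in res
  File "<stdin>", line 9, in pl
ValueError: too many values to unpack (expected 6)
```

```bash
cat >> h.py <<'E'
import json
from scipy.optimize import least_squares
from scipy.spatial.transform import Rotation as R
LO=np.array([-3,-.9,.09,-1.31,.11,-2.54]);HI=np.array([3,2.11,2.58,4.45,2.69,2.54])
def fk(p,q):
    a1,h,L2,L3,a3,d6,e=p
    T=R.from_euler('z',q[0]);x=np.array([0,0,h])+T.apply([a1,e,0])
    T=T*R.from_euler('y',q[1]);x=x+T.apply([0,0,L2])
    T=T*R.from_euler('y',q[2]);x=x+T.apply([a3,0,L3])
    T=T*R.from_euler('z',q[3])*R.from_euler('y',q[4]);x=x+T.apply([0,0,d6])
    return x,T*R.from_euler('z',q[5])
def fit():
    L=[json.loads(l) for l in open("log.txt")]
    p0=np.array([0,400,400,400,0,100,12.])
    f=lambda p:np.r_[np.concatenate([fk(p,q)[0]-x for q,x,_ in L]),(p-p0)*1e-2]
    s=least_squares(f,p0);return s.x,s.fun[:-7],L
def ik(p,x,Rt,q0):
    f=lambda q:np.r_[(lambda y:np.r_[(y[0]-x)/100,(Rt.inv()*y[1]).as_rotvec()])(fk(p,q))]
    s=least_squares(f,np.clip(q0,LO+.01,HI-.01),bounds=(LO,HI));return s.x,np.abs(s.fun).max()
XP=np.array([-.535,.845,0]);XP/=np.linalg.norm(XP);ZP=np.array([0,0,1.]);YP=np.cross(ZP,XP);LIP=np.array([610,-56,112.])
def tool(al,sgn=-1):
    z=np.cos(al)*XP-np.sin(al)*ZP;y=sgn*YP;return R.from_matrix(np.c_[np.cross(y,z),y,z])
E
python3 - <<'E'
from h import *
p,r,L=fit();print(p.round(1),np.abs(r).max().round(2))
for q,x,o in L[:1]+L[-1:]: print(fk(p,q)[1].as_rotvec().round(3),np.round(o,3))
q0=np.array(L[-1][0])
for s in(-1,1):
  for al in(.3,.5,.7):
    Rt=tool(al,s)
    for d,z,y in((25,-14,-70),(25,-14,40),(140,220,-70)):
        x=LIP+XP*d+ZP*z+YP*y-182*Rt.apply([0,0,1])
        b=min((ik(p,x,Rt,np.array([-.3,.8,1.5,j4,1.5,j6])) for j4 in(1,3) for j6 in(-2,0,2)),key=lambda a:a[1]);print(s,al,d,z,y,x.round(),b[0].round(2),b[1].round(4))
E
```

```text
[ -0.  341.9 561.6 484.1  75.5 157.8  11.9] 0.15
[ 0.174 -3.137 -0.   ] [-2.095 -2.341 -0.   ]
[ 2.606 -1.754  0.   ] [ 0.603 -3.083  0.   ]
-1 0.3 25 -14 -70 [ 749. -144.  152.] [-0.33  1.2   0.99  0.72  2.02  0.6 ] 0.0
-1 0.3 25 -14 40 [ 656. -203.  152.] [-0.44  1.12  1.2   0.59  1.96  0.44] 0.0
-1 0.3 140 220 -70 [687. -47. 386.] [-0.24  0.8   1.28  0.84  2.04  0.75] 0.0
-1 0.5 25 -14 -70 [ 741. -132.  185.] [-0.31  1.09  1.09  0.63  1.85  0.58] 0.0
-1 0.5 25 -14 40 [ 648. -191.  185.] [-0.42  1.01  1.29  0.52  1.8   0.44] 0.0
-1 0.5 140 220 -70 [680. -35. 419.] [-0.21  0.7   1.31  0.73  1.93  0.76] 0.0
-1 0.7 25 -14 -70 [ 730. -115.  215.] [-0.28  0.98  1.19  0.54  1.68  0.58] 0.0
-1 0.7 25 -14 40 [ 637. -174.  215.] [-0.39  0.9   1.39  0.46  1.62  0.45] 0.0
-1 0.7 140 220 -70 [669. -18. 449.] [-0.18  0.61  1.34  0.62  1.81  0.78] 0.0
1 0.3 25 -14 -70 [ 749. -144.  152.] [-0.33  1.2   0.99  0.73  2.02 -2.54] 0.0039
1 0.3 25 -14 40 [ 656. -203.  152.] [-0.44  1.13  1.2   0.62  1.97 -2.54] 0.1518
1 0.3 140 220 -70 [687. -47. 386.] [-0.24  0.8   1.28  0.84  2.04 -2.39] 0.0
1 0.5 25 -14 -70 [ 741. -132.  185.] [-0.31  1.09  1.09  0.63  1.85 -2.54] 0.0221
1 0.5 25 -14 40 [ 648. -191.  185.] [-0.42  1.01  1.29  0.53  1.8  -2.54] 0.1612
1 0.5 140 220 -70 [680. -35. 419.] [-0.21  0.7   1.31  0.73  1.93 -2.38] 0.0
1 0.7 25 -14 -70 [ 730. -115.  215.] [-0.28  0.98  1.19  0.53  1.68 -2.54] 0.0185
1 0.7 25 -14 40 [ 637. -174.  215.] [-0.38  0.9   1.39  0.44  1.62 -2.54] 0.1454
1 0.7 140 220 -70 [669. -18. 449.] [-0.18  0.61  1.34  0.62  1.81 -2.36] 0.0
```

```bash
python3 - <<'E'
from h import *
o=ctrl.get_obs();Rc=R.from_rotvec(o["orientation"]);Rt=tool(.5)
v=(Rt*Rc.inv()).as_rotvec();print(v.round(3),np.linalg.norm(v).round(3))
for k in range(5):
    Rk=R.from_rotvec(v*k/4)*Rc;print(k,Rk.apply([0,0,182]).round(0),Rk.apply([0,1,0]).round(2))
for P in((388,236),):print(onz(ctrl.get_image("top"),P,10).round())
E
```

```text
[ 0.356  1.104 -1.248] 1.704
0 [   1.   -0. -182.] [-0.38  0.93 -0.  ]
1 [ -45.   23. -175.] [-0.05  0.99  0.14]
2 [ -79.   58. -154.] [0.3  0.93 0.2 ]
3 [ -93.   97. -123.] [0.62 0.77 0.15]
4 [-85. 135. -87.] [ 0.84  0.53 -0.  ]
[ 569. -175.   10.]
```

Request:
{"op": "send_rows", "data": {
  "commands": [
    {"translation":[0.1,-0.07,0],"twist":[0.018,0.055,-0.062]},
    {"translation":[0.2,-0.14,0],"twist":[0.036,0.11,-0.125]},
    {"translation":[0.3,-0.21,0],"twist":[0.053,0.166,-0.187]},
    {"translation":[0.4,-0.28,0],"twist":[0.071,0.221,-0.25]},
    {"translation":[0.5,-0.35,0],"twist":[0.089,0.276,-0.312]},
    {"translation":[0.6,-0.42,0],"twist":[0.107,0.331,-0.374]},
    {"translation":[0.7,-0.49,0],"twist":[0.125,0.386,-0.437]},
    {"translation":[0.8,-0.56,0],"twist":[0.142,0.442,-0.499]},
    {"translation":[0.9,-0.63,0],"twist":[0.16,0.497,-0.562]},
    {"translation":[1,-0.7,0],"twist":[0.178,0.552,-0.624]}
  ],
  "grip": 1
}}

```text
t: 14.6
ee_pos: [669.6, -61.4, 384.8]
orientation: [0.102, -2.878, -0.204]
ft_force: [-0.2, 0.6, -0.2]
width: 11.5
```

Request:
{"op": "send_rows", "data": {
  "commands": [
    {"translation":[0.1,-0.07,0],"twist":[0.018,0.055,-0.062]},
    {"translation":[0.2,-0.14,0],"twist":[0.036,0.11,-0.125]},
    {"translation":[0.3,-0.21,0],"twist":[0.053,0.166,-0.187]},
    {"translation":[0.4,-0.28,0],"twist":[0.071,0.221,-0.25]},
    {"translation":[0.5,-0.35,0],"twist":[0.089,0.276,-0.312]},
    {"translation":[0.6,-0.42,0],"twist":[0.107,0.331,-0.374]},
    {"translation":[0.7,-0.49,0],"twist":[0.125,0.386,-0.437]},
    {"translation":[0.8,-0.56,0],"twist":[0.142,0.442,-0.499]},
    {"translation":[0.9,-0.63,0],"twist":[0.16,0.497,-0.562]},
    {"translation":[1,-0.7,0],"twist":[0.178,0.552,-0.624]}
  ]
}}

```text
t: 15.6
ee_pos: [769.7, -131.4, 384.5]
orientation: [-0.335, -2.594, -0.372]
ft_force: [-0.7, -0.3, -0.2]
width: 0.3
```

Request:
{"op": "send_rows", "data": {
  "commands": [
    {"translation":[0.01,-0.06,-0.06],"twist":[0.018,0.055,-0.062]},
    {"translation":[0.02,-0.12,-0.12],"twist":[0.036,0.11,-0.125]},
    {"translation":[0.03,-0.18,-0.18],"twist":[0.053,0.166,-0.187]},
    {"translation":[0.04,-0.24,-0.24],"twist":[0.071,0.221,-0.25]},
    {"translation":[0.05,-0.3,-0.3],"twist":[0.089,0.276,-0.312]},
    {"translation":[0.06,-0.36,-0.36],"twist":[0.107,0.331,-0.374]},
    {"translation":[0.07,-0.42,-0.42],"twist":[0.125,0.386,-0.437]},
    {"translation":[0.08,-0.48,-0.48],"twist":[0.142,0.442,-0.499]},
    {"translation":[0.09,-0.54,-0.54],"twist":[0.16,0.497,-0.562]},
    {"translation":[0.1,-0.6,-0.6],"twist":[0.178,0.552,-0.624]}
  ]
}}

```text
t: 16.6
ee_pos: [779.5, -191.7, 325.2]
orientation: [-0.712, -2.249, -0.508]
ft_force: [-0.2, -0.6, -0.2]
width: 0.3
```

Request:
{"op": "send_rows", "data": {
  "commands": [
    {"translation":[0,0,-0.06],"twist":[0.018,0.055,-0.062]},
    {"translation":[0,0,-0.12],"twist":[0.036,0.11,-0.125]},
    {"translation":[0,0,-0.18],"twist":[0.053,0.166,-0.187]},
    {"translation":[0,0,-0.24],"twist":[0.071,0.221,-0.25]},
    {"translation":[0,0,-0.3],"twist":[0.089,0.276,-0.312]},
    {"translation":[0,0,-0.36],"twist":[0.107,0.331,-0.374]},
    {"translation":[0,0,-0.42],"twist":[0.125,0.386,-0.437]},
    {"translation":[0,0,-0.48],"twist":[0.142,0.442,-0.499]},
    {"translation":[0,0,-0.54],"twist":[0.16,0.497,-0.562]},
    {"translation":[0,0,-0.6],"twist":[0.178,0.552,-0.624]}
  ]
}}

```text
t: 17.6
ee_pos: [779.5, -191.5, 265.2]
orientation: [-1.028, -1.858, -0.614]
ft_force: [-0.6, -0.1, -0.2]
width: 0.8
```

```bash
cat >> h.py <<'E'
def tip(o):
    Rc=R.from_rotvec(o["orientation"]);t=o["ee_pos"]+Rc.apply([0,0,182])-LIP;f=o["ft_force"]
    print("t",round(o["t"],2),"q",o["qpos"].round(2),"tip d,y,z:",[round(float(t@a),1) for a in(XP,YP,ZP)],"F x,y,z:",[round(float(f@a),1) for a in(XP,YP,ZP)],"err",(tool(.5)*Rc.inv()).as_rotvec().round(3),"w",o["width"].round(1),"tcp",o["ee_pos"].round(1))
E
python3 - <<'E'
from h import *
o=log();tip(o);p,r,L=fit();print(p.round(1),np.abs(r).max().round(2))
a=ctrl.get_image("top")["img"][120:330,200:420];d=ctrl.get_image("scene");b=d["img"][90:300,180:400]
cv2.imwrite("pics/f.png",cv2.resize(np.hstack([a,b]),(800,382),interpolation=cv2.INTER_CUBIC)[:,:,::-1])
E
```

```text
Traceback (most recent call last):
  File "h.py", line 40, in tip
    print("t",round(o["t"],2),"q",o["qpos"].round(2),"tip d,y,z:",[round(float(t@a),1) for a in(XP,YP,ZP)],"F x,y,z:",[round(float(f@a),1) for a in(XP,YP,ZP)],"err",(tool(.5)*Rc.inv()).as_rotvec().round(3),"w",o["width"].round(1),"tcp",o["ee_pos"].round(1))
                                                                                                                                                                                                                  ^^^^^^^^^^^^^^^^
AttributeError: 'float' object has no attribute 'round'
```

```bash
sed -i 's/o\["width"\].round(1)/round(o["width"],1)/' h.py; python3 - <<'E'
from h import *
o=log();tip(o);p,r,L=fit();print(p.round(1),np.abs(r).max().round(2))
a=ctrl.get_image("top")["img"][120:330,200:420];d=ctrl.get_image("scene");b=d["img"][90:300,180:400]
cv2.imwrite("pics/f.png",cv2.resize(np.hstack([a,b]),(800,382),interpolation=cv2.INTER_CUBIC)[:,:,::-1])
E
```

```text
t 17.6 q [-0.34  1.03  0.99  0.65  2.01 -0.91] tip d,y,z: [-44.8, -71.3, 67.0] F x,y,z: [0.2, 0.6, -0.2] err [-0.006 -0.004  0.004] w 0.8 tcp [ 779.5 -191.5  265.2]
[1.000e-01 3.124e+02 5.630e+02 4.848e+02 7.750e+01 1.276e+02 1.190e+01] 0.02
```

View pics/f.png

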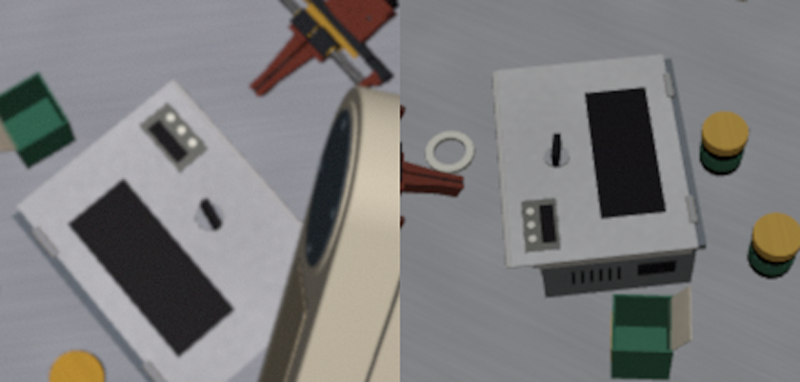

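The view shows the wing now lying across (latch undone) and the closed fingers standing in front of the lip's right half. I'm lowering and sliding under the lip.

Request:
{"op": "send_rows", "data": {
  "commands": [
    {"translation":[0,0,-0.1],"twist":[0,0,0]},
    {"translation":[0,0,-0.2],"twist":[0,0,0]},
    {"translation":[0,0,-0.3],"twist":[0,0,0]},
    {"translation":[0,0,-0.4],"twist":[0,0,0]},
    {"translation":[0,0,-0.5],"twist":[0,0,0]},
    {"translation":[0,0,-0.6],"twist":[0,0,0]},
    {"translation":[0,0,-0.7],"twist":[0,0,0]},
    {"translation":[0,0,-0.8],"twist":[0,0,0]},
    {"translation":[0,0,-0.9],"twist":[0,0,0]},
    {"translation":[0,0,-0.97],"twist":[0,0,0]}
  ]
}}

```text
t: 18.7
ee_pos: [779.3, -191.1, 167.4]
orientation: [-1.026, -1.86, -0.613]
ft_force: [-1.4, -0.1, 0.1]
width: 0.5
```

Request:
{"op": "send_rows", "data": {
  "commands": [
    {"translation":[-0.04,0.06,0],"twist":[0,0,0]},
    {"translation":[-0.08,0.12,0],"twist":[0,0,0]},
    {"translation":[-0.12,0.18,0],"twist":[0,0,0]},
    {"translation":[-0.16,0.24,0],"twist":[0,0,0]},
    {"translation":[-0.2,0.3,0],"twist":[0,0,0]},
    {"translation":[-0.24,0.37,0],"twist":[0,0,0]},
    {"translation":[-0.28,0.43,0],"twist":[0,0,0]},
    {"translation":[-0.31,0.49,0],"twist":[0,0,0]},
    {"translation":[-0.34,0.53,0],"twist":[0,0,0]},
    {"translation":[-0.36,0.57,0],"twist":[0,0,0]}
  ]
}}

```text
t: 19.7
ee_pos: [743.2, -133.8, 168.7]
orientation: [-1.026, -1.861, -0.613]
ft_force: [-0.8, 0.3, 0.8]
width: 0.4
```

```bash
python3 - <<'E'
from h import *
o=log();tip(o)
E
```

```text
t 19.7 q [-0.29  1.07  1.15  0.64  1.82 -1.  ] tip d,y,z: [23.2, -71.3, -29.8] F x,y,z: [0.7, 0.5, 0.8] err [-0.005 -0.002  0.002] w 0.4 tcp [ 743.2 -133.8  168.7]
```

Request:
{"op": "send_rows", "data": {
  "commands": [
    {"translation":[0,0,0.01],"twist":[0,0,0]},
    {"translation":[0,0,0.02],"twist":[0,0,0]},
    {"translation":[0,0,0.03],"twist":[0,0,0]},
    {"translation":[0,0,0.04],"twist":[0,0,0]},
    {"translation":[0,0,0.05],"twist":[0,0,0]},
    {"translation":[0,0,0.06],"twist":[0,0,0]},
    {"translation":[0,0,0.07],"twist":[0,0,0]},
    {"translation":[0,0,0.08],"twist":[0,0,0]},
    {"translation":[0,0,0.09],"twist":[0,0,0]},
    {"translation":[0,0,0.1],"twist":[0,0,0]}
  ]
}}

```text
t: 20.7
ee_pos: [743.5, -134.3, 178.8]
orientation: [-1.026, -1.861, -0.613]
ft_force: [2.6, -1.4, -5.4]
width: 0.6
```

```bash
python3 - <<'E'
from h import *
o=log();tip(o)
E
```

```text
t 20.7 q [-0.29  1.06  1.15  0.64  1.83 -0.99] tip d,y,z: [22.5, -71.3, -19.7] F x,y,z: [-2.5, -1.4, -5.4] err [-0.004 -0.001  0.002] w 0.6 tcp [ 743.5 -134.3  178.8]
```

Request:
{"op": "send_rows", "data": {
  "commands": [
    {"translation":[0,0,0.01],"twist":[0,0,0]},
    {"translation":[0,0,0.02],"twist":[0,0,0]},
    {"translation":[0,0,0.03],"twist":[0,0,0]},
    {"translation":[0,0,0.04],"twist":[0,0,0]},
    {"translation":[0,0,0.05],"twist":[0,0,0]},
    {"translation":[0,0,0.06],"twist":[0,0,0]},
    {"translation":[0,0,0.07],"twist":[0,0,0]},
    {"translation":[0,0,0.08],"twist":[0,0,0]},
    {"translation":[0,0,0.08],"twist":[0,0,0]},
    {"translation":[0,0,0.08],"twist":[0,0,0]}
  ]
}}

```text
t: 21.7
ee_pos: [743.4, -134.1, 186.8]
orientation: [-1.025, -1.861, -0.613]
ft_force: [2.4, -1.2, -3.5]
width: 0.0
```

```bash
python3 - <<'E'
from h import *
o=log();tip(o)
d=ctrl.get_image("scene");b=d["img"][100:250,215:365]
cv2.imwrite("pics/l.png",cv2.resize(b,(600,600),interpolation=cv2.INTER_CUBIC)[:,:,::-1])
c=np.array([[x,y,3] for y in(-151,151) for x in(0,)],float)
for th in(0,.03,.06,.08):
    H=LIP+243*XP
    print(th,[proj(d,H+XP*(-243*np.cos(th))+ZP*243*np.sin(th)+YP*y)[0].round(1).tolist() for y in(-151,151)])
E
```

```text
t 21.7 q [-0.29  1.05  1.15  0.64  1.83 -0.99] tip d,y,z: [22.8, -71.3, -11.6] F x,y,z: [-2.3, -1.4, -3.5] err [-0.005 -0.002  0.002] w 0.0 tcp [ 743.4 -134.1  186.8]
0 [[238.0, 234.9], [231.5, 129.7]]
0.03 [[237.7, 233.5], [231.2, 127.9]]
0.06 [[237.5, 232.1], [231.0, 126.1]]
0.08 [[237.5, 231.1], [231.0, 124.9]]
```

View pics/l.png

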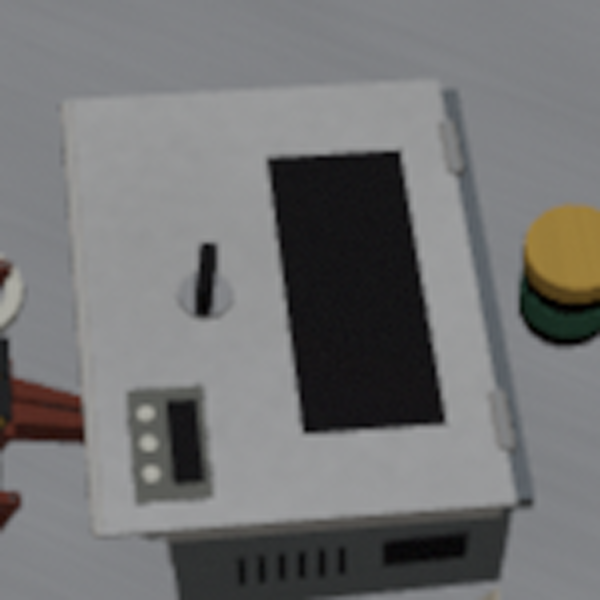

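The crop shows the finger under the lip at its right half and the wing lying across. The tilt is too small to judge by eye, so I'll measure it by optical flow on the panel's buttons.

```bash
cat >> h.py <<'E'
def tilt():
    d=ctrl.get_image("scene");a=cv2.cvtColor(cv2.imread("pics/scene0.png"),cv2.COLOR_BGR2GRAY);b=cv2.cvtColor(d["img"],cv2.COLOR_RGB2GRAY)
    pts=np.array([[251,208],[252,214],[252,219],[262,212],[286,140],[320,138],[293,208],[325,206]],np.float32)
    w=cv2.calcOpticalFlowPyrLK(a,b,pts[:,None],None,winSize=(11,11),maxLevel=3)[0][:,0]
    H=LIP+243*XP;out=[]
    for p,q in zip(pts,w):
        P=onz(d,p,115.)-H;r=-(P@XP);f=lambda th:(proj(d,H+YP*(P@YP)+XP*(-r*np.cos(th)-3*np.sin(th)*0)+ZP*(3+r*np.sin(th)))[0]-proj(d,P+H)[0])-(q-p)
        s=least_squares(lambda t:f(t[0]),[.05]);out.append((round(float(s.x[0]),3),np.abs(s.fun).max().round(2)))
    print("tilt",out)
E
python3 - <<'E'
from h import *
tilt()
E
```

```text
tilt [(0.065, np.float64(0.2)), (0.066, np.float64(0.28)), (0.062, np.float64(0.26)), (0.06, np.float64(0.09)), (0.06, np.float64(0.17)), (0.126, np.float64(0.14)), (0.068, np.float64(0.16)), (0.084, np.float64(0.03))]
```

Tilt is about 0.063 rad, so the cover is ajar. I'll add 2.5 mm, back down slightly, and start feeling to the left.

Request:
{"op": "send_rows", "data": {
  "commands": [
    {"translation":[0,0,0.005],"twist":[0,0,0]},
    {"translation":[0,0,0.01],"twist":[0,0,0]},
    {"translation":[0,0,0.015],"twist":[0,0,0]},
    {"translation":[0,0,0.02],"twist":[0,0,0]},
    {"translation":[0,0,0.025],"twist":[0,0,0]},
    {"translation":[0,0,0.025],"twist":[0,0,0]},
    {"translation":[0,0,0.025],"twist":[0,0,0]},
    {"translation":[0,0,0.01],"twist":[0,0,0]},
    {"translation":[0,0,0],"twist":[0,0,0]},
    {"translation":[0,0,-0.01],"twist":[0,0,0]}
  ]
}}

```text
t: 22.8
ee_pos: [743.5, -134.2, 186.2]
orientation: [-1.025, -1.861, -0.614]
ft_force: [0.2, 0.6, -0.6]
width: 0.3
```

Request:
{"op": "send_rows", "data": {
  "commands": [
    {"translation":[-0.01,-0.01,0],"twist":[0,0,0]},
    {"translation":[-0.02,-0.015,0],"twist":[0,0,0]},
    {"translation":[-0.03,-0.02,0],"twist":[0,0,0]},
    {"translation":[-0.045,-0.03,0],"twist":[0,0,0]},
    {"translation":[-0.06,-0.04,0],"twist":[0,0,0]},
    {"translation":[-0.075,-0.048,0],"twist":[0,0,0]},
    {"translation":[-0.09,-0.056,0],"twist":[0,0,0]},
    {"translation":[-0.1,-0.063,0],"twist":[0,0,0]},
    {"translation":[-0.11,-0.07,0],"twist":[0,0,0]},
    {"translation":[-0.12,-0.076,0],"twist":[0,0,0]}
  ]
}}

```text
t: 23.8
ee_pos: [731.3, -141.8, 185.7]
orientation: [-1.026, -1.861, -0.613]
ft_force: [0.3, 0.0, 0.4]
width: 0.7
```

```bash
python3 - <<'E'
from h import *
o=log();tip(o);tilt()
E
```

```text
t 23.8 q [-0.31  1.04  1.18  0.63  1.83 -1.01] tip d,y,z: [22.7, -57.0, -12.8] F x,y,z: [-0.1, -0.3, 0.4] err [-0.005 -0.002  0.002] w 0.7 tcp [ 731.3 -141.8  185.7]
tilt [(0.076, np.float64(0.26)), (0.076, np.float64(0.28)), (0.073, np.float64(0.27)), (0.078, np.float64(0.08)), (0.069, np.float64(0.18)), (0.151, np.float64(0.06)), (0.076, np.float64(0.22)), (0.091, np.float64(0.05))]
```

Request:
{"op": "send_rows", "data": {
  "commands": [
    {"translation":[-0.01,-0.01,0],"twist":[0,0,0]},
    {"translation":[-0.02,-0.015,0],"twist":[0,0,0]},
    {"translation":[-0.03,-0.02,0],"twist":[0,0,0]},
    {"translation":[-0.045,-0.03,0],"twist":[0,0,0]},
    {"translation":[-0.06,-0.04,0],"twist":[0,0,0]},
    {"translation":[-0.075,-0.048,0],"twist":[0,0,0]},
    {"translation":[-0.09,-0.056,0],"twist":[0,0,0]},
    {"translation":[-0.1,-0.063,0],"twist":[0,0,0]},
    {"translation":[-0.11,-0.07,0],"twist":[0,0,0]},
    {"translation":[-0.12,-0.076,0],"twist":[0,0,0]}
  ]
}}

```text
t: 24.85
ee_pos: [719.5, -149.4, 185.7]
orientation: [-1.026, -1.861, -0.614]
ft_force: [3.5, 0.0, 0.0]
width: 0.7
```

Request:
{"op": "send_rows", "data": {
  "commands": [
    {"translation":[-0.01,-0.006,0],"twist":[0,0,0]},
    {"translation":[-0.02,-0.012,0],"twist":[0,0,0]},
    {"translation":[-0.03,-0.018,0],"twist":[0,0,0]},
    {"translation":[-0.04,-0.025,0],"twist":[0,0,0]},
    {"translation":[-0.05,-0.031,0],"twist":[0,0,0]},
    {"translation":[-0.05,-0.031,0],"twist":[0,0,0]},
    {"translation":[-0.05,-0.031,0],"twist":[0,0,0]},
    {"translation":[-0.05,-0.031,0],"twist":[0,0,0]},
    {"translation":[-0.05,-0.031,0],"twist":[0,0,0]},
    {"translation":[-0.05,-0.031,0],"twist":[0,0,0]}
  ]
}}

```text
t: 25.85
ee_pos: [714.6, -152.6, 185.8]
orientation: [-1.026, -1.861, -0.614]
ft_force: [4.6, -0.7, -0.7]
width: 0.5
```

```bash
python3 - <<'E'
from h import *
o=log();tip(o)
E
```

```text
t 25.85 q [-0.32  1.02  1.22  0.61  1.81 -1.03] tip d,y,z: [22.6, -37.2, -12.8] F x,y,z: [-3.0, -3.5, -0.7] err [-0.005 -0.001  0.002] w 0.5 tcp [ 714.6 -152.6  185.8]
```

Request:
{"op": "send_rows", "data": {
  "commands": [
    {"translation":[-0.01,-0.006,0],"twist":[0,0,0]},
    {"translation":[-0.02,-0.012,0],"twist":[0,0,0]},
    {"translation":[-0.03,-0.018,0],"twist":[0,0,0]},
    {"translation":[-0.04,-0.025,0],"twist":[0,0,0]},
    {"translation":[-0.04,-0.025,0],"twist":[0,0,0]},
    {"translation":[-0.04,-0.025,0],"twist":[0,0,0]},
    {"translation":[-0.04,-0.025,0],"twist":[0,0,0]},
    {"translation":[-0.04,-0.025,0],"twist":[0,0,0]},
    {"translation":[-0.04,-0.025,0],"twist":[0,0,0]},
    {"translation":[-0.04,-0.025,0],"twist":[0,0,0]}
  ]
}}

```text
t: 26.85
ee_pos: [710.7, -155.0, 185.8]
orientation: [-1.026, -1.862, -0.614]
ft_force: [6.4, 0.2, 0.3]
width: 0.3
```

```bash
python3 - <<'E'
from h import *
o=log();tip(o);tilt()
E
```

```text
t 26.85 q [-0.33  1.02  1.23  0.61  1.81 -1.04] tip d,y,z: [22.6, -32.7, -12.7] F x,y,z: [-3.3, -5.5, 0.3] err [-0.005 -0.001  0.002] w 0.3 tcp [ 710.7 -155.   185.8]
tilt [(0.076, np.float64(0.26)), (0.076, np.float64(0.27)), (0.073, np.float64(0.26)), (0.079, np.float64(0.07)), (0.07, np.float64(0.18)), (0.186, np.float64(0.05)), (0.076, np.float64(0.22)), (0.091, np.float64(0.05))]
```

The catch is displaced by roughly 15 mm: the force rises at the spring's slope, to 5.5 N. I'll lift in small checked steps.

Request:
{"op": "send_rows", "data": {
  "commands": [
    {"translation":[0,0,0.01],"twist":[0,0,0]},
    {"translation":[0,0,0.015],"twist":[0,0,0]},
    {"translation":[0,0,0.02],"twist":[0,0,0]},
    {"translation":[0,0,0.025],"twist":[0,0,0]},
    {"translation":[0,0,0.03],"twist":[0,0,0]},
    {"translation":[0,0,0.035],"twist":[0,0,0]},
    {"translation":[0,0,0.04],"twist":[0,0,0]},
    {"translation":[0,0,0.045],"twist":[0,0,0]},
    {"translation":[0,0,0.05],"twist":[0,0,0]},
    {"translation":[0,0,0.05],"twist":[0,0,0]}
  ]
}}

```text
t: 27.9
ee_pos: [710.3, -154.4, 189.7]
orientation: [-1.026, -1.861, -0.613]
ft_force: [4.6, 2.1, -5.2]
width: 0.3
```

Request:
{"op": "send_rows", "data": {
  "commands": [
    {"translation":[0,0,0.002],"twist":[0,0,0]},
    {"translation":[0,0,0.004],"twist":[0,0,0]},
    {"translation":[0,0,0.006],"twist":[0,0,0]},
    {"translation":[0,0,0.008],"twist":[0,0,0]},
    {"translation":[0,0,0.01],"twist":[0,0,0]},
    {"translation":[0,0,0.01],"twist":[0,0,0]},
    {"translation":[0,0,0.01],"twist":[0,0,0]},
    {"translation":[0,0,0.01],"twist":[0,0,0]},
    {"translation":[0,0,0.01],"twist":[0,0,0]},
    {"translation":[0,0,0.01],"twist":[0,0,0]}
  ]
}}

```text
t: 28.9
ee_pos: [710.3, -154.3, 190.6]
orientation: [-1.026, -1.861, -0.613]
ft_force: [4.4, 2.6, -5.0]
width: 0.2
```

```bash
python3 - <<'E'
from h import *
o=log();tip(o);tilt()
E
```

```text
t 28.9 q [-0.33  1.01  1.23  0.61  1.82 -1.04] tip d,y,z: [23.4, -32.5, -7.9] F x,y,z: [-0.2, -5.1, -5.0] err [-0.004 -0.002  0.002] w 0.2 tcp [ 710.3 -154.3  190.6]
tilt [(0.083, np.float64(0.26)), (0.083, np.float64(0.32)), (0.08, np.float64(0.27)), (0.096, np.float64(0.07)), (0.077, np.float64(0.19)), (0.155, np.float64(0.06)), (0.084, np.float64(0.18)), (0.102, np.float64(0.02))]
```

Request:
{"op": "send_rows", "data": {
  "commands": [
    {"translation":[0,0,0.002],"twist":[0,0,0]},
    {"translation":[0,0,0.004],"twist":[0,0,0]},
    {"translation":[0,0,0.006],"twist":[0,0,0]},
    {"translation":[0,0,0.008],"twist":[0,0,0]},
    {"translation":[0,0,0.01],"twist":[0,0,0]},
    {"translation":[0,0,0.012],"twist":[0,0,0]},
    {"translation":[0,0,0.014],"twist":[0,0,0]},
    {"translation":[0,0,0.016],"twist":[0,0,0]},
    {"translation":[0,0,0.018],"twist":[0,0,0]},
    {"translation":[0,0,0.02],"twist":[0,0,0]}
  ]
}}

```text
t: 29.95
ee_pos: [710.2, -154.3, 192.5]
orientation: [-1.026, -1.86, -0.613]
ft_force: [4.6, 3.8, -5.3]
width: 0.3
```

Request:
{"op": "send_rows", "data": {
  "commands": [
    {"translation":[0,0,0.005],"twist":[0,0,0]},
    {"translation":[0,0,0.01],"twist":[0,0,0]},
    {"translation":[0,0,0.015],"twist":[0,0,0]},
    {"translation":[0,0,0.02],"twist":[0,0,0]},
    {"translation":[0,0,0.025],"twist":[0,0,0]},
    {"translation":[0,0,0.03],"twist":[0,0,0]},
    {"translation":[0,0,0.035],"twist":[0,0,0]},
    {"translation":[0,0,0.04],"twist":[0,0,0]},
    {"translation":[0,0,0.04],"twist":[0,0,0]},
    {"translation":[0,0,0.04],"twist":[0,0,0]}
  ]
}}

```text
t: 30.95
ee_pos: [710.2, -154.2, 196.6]
orientation: [-1.026, -1.86, -0.613]
ft_force: [2.9, 3.3, -5.8]
width: 0.5
```

```bash
python3 - <<'E'
from h import *
o=log();tip(o);tilt()
E
```

```text
t 30.95 q [-0.33  1.    1.23  0.61  1.82 -1.03] tip d,y,z: [23.6, -32.4, -1.8] F x,y,z: [1.2, -4.2, -5.8] err [-0.005 -0.003  0.002] w 0.5 tcp [ 710.2 -154.2  196.6]
tilt [(0.107, np.float64(0.28)), (0.108, np.float64(0.31)), (0.105, np.float64(0.32)), (0.148, np.float64(0.22)), (0.101, np.float64(0.23)), (-0.426, np.float64(0.22)), (0.109, np.float64(0.24)), (0.137, np.float64(0.05))]
```

The catch has let go (0.107 rad at 5.8 N). I'll lift on to about 0.25 rad with the tab still held.

Request:
{"op": "send_rows", "data": {
  "commands": [
    {"translation":[0,0,0.03],"twist":[0,0,0]},
    {"translation":[0,0.005,0.06],"twist":[0,0,0]},
    {"translation":[-0.005,0.01,0.09],"twist":[0,0,0]},
    {"translation":[-0.01,0.015,0.13],"twist":[0,0,0]},
    {"translation":[-0.015,0.02,0.17],"twist":[0,0,0]},
    {"translation":[-0.02,0.03,0.21],"twist":[0,0,0]},
    {"translation":[-0.025,0.04,0.25],"twist":[0,0,0]},
    {"translation":[-0.03,0.045,0.29],"twist":[0,0,0]},
    {"translation":[-0.035,0.05,0.33],"twist":[0,0,0]},
    {"translation":[-0.035,0.055,0.36],"twist":[0,0,0]}
  ]
}}

```text
t: 32.0
ee_pos: [706.9, -149.4, 233.9]
orientation: [-1.026, -1.862, -0.613]
ft_force: [4.1, 1.9, -6.7]
width: 0.1
```

```bash
python3 - <<'E'
from h import *
o=log();tip(o);tilt()
a=ctrl.get_image("top")["img"][120:330,200:420];d=ctrl.get_image("scene");b=d["img"][90:300,180:400]
cv2.imwrite("pics/k.png",cv2.resize(np.hstack([a,b]),(800,382),interpolation=cv2.INTER_CUBIC)[:,:,::-1])
E
```

```text
t 32.0 q [-0.32  0.95  1.25  0.62  1.85 -1.01] tip d,y,z: [29.4, -32.4, 35.3] F x,y,z: [-0.6, -4.5, -6.7] err [-0.004 -0.001  0.002] w 0.1 tcp [ 706.9 -149.4  233.9]
tilt [(0.266, np.float64(0.54)), (0.268, np.float64(0.51)), (0.266, np.float64(0.55)), (0.271, np.float64(0.37)), (0.257, np.float64(0.55)), (0.412, np.float64(0.06)), (0.268, np.float64(0.51)), (0.319, np.float64(0.01))]
```

View pics/k.png

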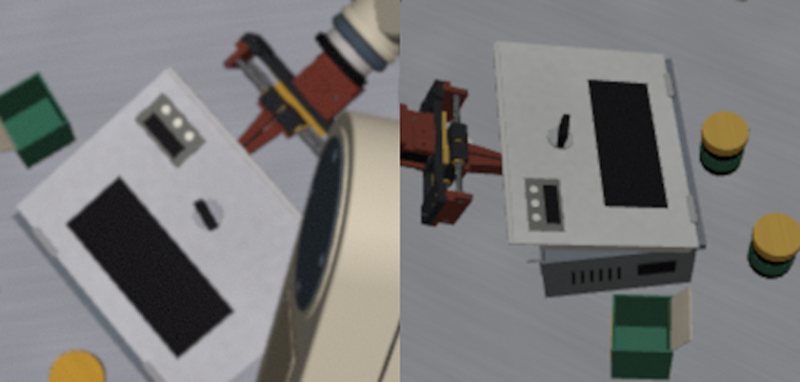

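The view shows the cover ajar at about 0.27 rad, with the finger under the lip at (245,145). Next I'll let the tab spring back by moving right, after checking the arm's clearance for the rest of the swing.

```bash
python3 - <<'E'
from h import *
p,r,L=fit();print(np.abs(r).max().round(2));q=np.array(L[-1][0]);H=LIP+243*XP
def pts(q):
    a1,h,L2,L3,a3,d6,e=p;T=R.from_euler('z',q[0]);b=np.array([0,0,h])+T.apply([a1,e,0])
    T2=T*R.from_euler('y',q[1]);el=b+T2.apply([0,0,L2]);T3=T2*R.from_euler('y',q[2]);f0=el+T3.apply([a3,0,0]);w=f0+T3.apply([0,0,L3])
    return np.vstack([np.linspace(a,c,60) for a,c in((b,el),(el,f0),(f0,w))])
Rt=tool(.5)*R.from_euler('z',-np.pi/2)
for y in(-40,-75):
  for th,d,z in((.267,29.4,35.3),(.5,40.1,93.7),(.8,79.6,153),(1,115,181),(1.2,155,202)):
    x=LIP+XP*d+ZP*z+YP*y-tool(.5).apply([0,0,182]);q,e=ik(p,x,Rt,q)
    P=pts(q);C=np.array([H+rr*(-np.cos(th)*XP+np.sin(th)*ZP)+YP*yy for rr in np.linspace(0,243,30) for yy in np.linspace(-151,151,30)])
    D=np.linalg.norm(P[:,None]-C[None],axis=2);i=np.unravel_index(D.argmin(),D.shape);print(y,th,x.round(),q.round(2),round(e,4),"min",D.min().round(),i[0]//60,P[i[0]].round(),C[i[1]].round())
E
```

```text
0.01
-40 0.267 [ 714. -145.  235.] [-0.31  0.95  1.24  0.62  1.85 -1.  ] 0.0 min 258.0 2 [ 678. -208.  367.] [583. -63. 176.]
-40 0.5 [ 708. -136.  293.] [-0.31  0.87  1.26  0.64  1.89 -0.96] 0.0 min 262.0 2 [ 648. -192.  432.] [563. -50. 229.]
-40 0.8 [ 687. -102.  352.] [-0.27  0.76  1.33  0.67  1.91 -0.91] 0.0 min 262.0 2 [ 609. -158.  495.] [522. -24. 286.]
-40 1 [668. -72. 380.] [-0.24  0.69  1.38  0.7   1.9  -0.88] 0.0 min 263.0 2 [ 581. -131.  525.] [493.   2. 316.]
-40 1.2 [646. -39. 401.] [-0.2   0.63  1.45  0.72  1.87 -0.85] 0.0 min 267.0 2 [ 559. -103.  547.] [470.  39. 338.]
-75 0.267 [ 743. -126.  235.] [-0.28  0.98  1.16  0.65  1.86 -0.95] 0.0 min 255.0 2 [ 697. -190.  367.] [610. -46. 176.]
-75 0.5 [ 737. -117.  293.] [-0.27  0.9   1.19  0.67  1.91 -0.91] 0.0 min 259.0 2 [ 667. -175.  431.] [581. -39. 229.]
-75 0.8 [716. -84. 352.] [-0.24  0.8   1.26  0.7   1.92 -0.86] 0.0 min 259.0 2 [ 620. -140.  497.] [540. -13. 286.]
-75 1 [697. -54. 380.] [-0.21  0.73  1.32  0.73  1.9  -0.83] 0.0 min 260.0 2 [ 593. -113.  528.] [511.  13. 316.]
-75 1.2 [676. -20. 401.] [-0.17  0.67  1.38  0.75  1.88 -0.81] 0.0 min 264.0 2 [570. -86. 549.] [488.  50. 338.]
```

Request:
{"op": "send_rows", "data": {
  "commands": [
    {"translation":[0,0,-0.02],"twist":[0,0,0]},
    {"translation":[0,0,-0.05],"twist":[0,0,0]},
    {"translation":[0.04,0.02,-0.05],"twist":[0,0,0]},
    {"translation":[0.08,0.05,-0.05],"twist":[0,0,0]},
    {"translation":[0.12,0.08,-0.05],"twist":[0,0,0]},
    {"translation":[0.16,0.1,-0.05],"twist":[0,0,0]},
    {"translation":[0.2,0.13,-0.05],"twist":[0,0,0]},
    {"translation":[0.25,0.16,-0.05],"twist":[0,0,0]},
    {"translation":[0.3,0.19,-0.05],"twist":[0,0,0]},
    {"translation":[0.34,0.21,-0.05],"twist":[0,0,0]}
  ]
}}

```text
t: 33.15
ee_pos: [741.3, -127.9, 228.7]
orientation: [-1.025, -1.861, -0.613]
ft_force: [-0.3, 0.2, -0.1]
width: 0.6
```

```bash
python3 - <<'E'
from h import *
o=log();tip(o);tilt()
E
```

```text
t 33.15 q [-0.29  0.99  1.17  0.65  1.86 -0.96] tip d,y,z: [29.1, -72.8, 30.3] F x,y,z: [0.3, 0.1, -0.1] err [-0.005 -0.002  0.002] w 0.6 tcp [ 741.3 -127.9  228.7]
tilt [(0.247, np.float64(0.5)), (0.246, np.float64(0.52)), (0.245, np.float64(0.57)), (0.2, np.float64(1.28)), (0.238, np.float64(0.49)), (0.309, np.float64(0.42)), (0.244, np.float64(0.55)), (0.291, np.float64(0.02))]
```

The finger is free of the tab (0 N) and the cover stays put at 0.25 rad. I'm swinging it up along the arc.

Request:
{"op": "send_rows", "data": {
  "commands": [
    {"translation":[-0.006,0.009,0.06],"twist":[0,0,0]},
    {"translation":[-0.012,0.019,0.13],"twist":[0,0,0]},
    {"translation":[-0.018,0.028,0.19],"twist":[0,0,0]},
    {"translation":[-0.024,0.037,0.26],"twist":[0,0,0]},
    {"translation":[-0.03,0.046,0.32],"twist":[0,0,0]},
    {"translation":[-0.035,0.056,0.38],"twist":[0,0,0]},
    {"translation":[-0.041,0.065,0.45],"twist":[0,0,0]},
    {"translation":[-0.047,0.074,0.51],"twist":[0,0,0]},
    {"translation":[-0.053,0.084,0.58],"twist":[0,0,0]},
    {"translation":[-0.06,0.093,0.64],"twist":[0,0,0]}
  ]
}}

```text
t: 34.2
ee_pos: [734.9, -119.1, 293.3]
orientation: [-1.026, -1.861, -0.613]
ft_force: [-0.5, 1.1, -5.5]
width: 0.6
```

Request:
{"op": "send_rows", "data": {
  "commands": [
    {"translation":[-0.02,0.03,0.06],"twist":[0,0,0]},
    {"translation":[-0.04,0.06,0.12],"twist":[0,0,0]},
    {"translation":[-0.06,0.095,0.18],"twist":[0,0,0]},
    {"translation":[-0.08,0.13,0.24],"twist":[0,0,0]},
    {"translation":[-0.1,0.16,0.3],"twist":[0,0,0]},
    {"translation":[-0.125,0.2,0.36],"twist":[0,0,0]},
    {"translation":[-0.15,0.235,0.42],"twist":[0,0,0]},
    {"translation":[-0.17,0.27,0.48],"twist":[0,0,0]},
    {"translation":[-0.19,0.3,0.54],"twist":[0,0,0]},
    {"translation":[-0.21,0.335,0.59],"twist":[0,0,0]}
  ]
}}

```text
t: 35.2
ee_pos: [713.6, -84.9, 351.5]
orientation: [-1.026, -1.86, -0.612]
ft_force: [-1.4, 1.3, -8.3]
width: 0.4
```

```bash
python3 - <<'E'
from h import *
o=log();tip(o);d=ctrl.get_image("scene")
cv2.imwrite("pics/m.png",cv2.resize(d["img"][60:300,180:420],(600,600),interpolation=cv2.INTER_CUBIC)[:,:,::-1])
H=LIP+243*XP
for th in(.6,.7,.8,.9):print(th,((proj(d,[H+243*(-np.cos(th)*XP+np.sin(th)*ZP)+YP*y for y in(-151,151)])-[180,60])*2.5).round(0).tolist())
E
```

```text
t 35.2 q [-0.24  0.79  1.26  0.7   1.92 -0.86] tip d,y,z: [80.4, -72.3, 153.1] F x,y,z: [1.8, 0.5, -8.3] err [-0.005 -0.003  0.001] w 0.4 tcp [713.6 -84.9 351.5]
0.6 [[180.0, 359.0], [158.0, 79.0]]
0.7 [[197.0, 345.0], [172.0, 64.0]]
0.8 [[216.0, 332.0], [189.0, 49.0]]
0.9 [[238.0, 319.0], [208.0, 34.0]]
```

View pics/m.png

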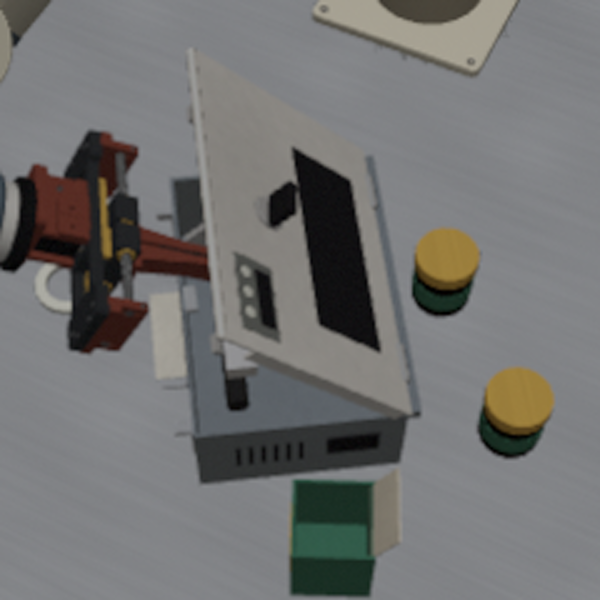

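The cover's front corners at (192,48) and (218,340) give θ of about 0.8, as planned. Continuing.

Request:
{"op": "send_rows", "data": {
  "commands": [
    {"translation":[-0.02,0.03,0.03],"twist":[0,0,0]},
    {"translation":[-0.04,0.06,0.06],"twist":[0,0,0]},
    {"translation":[-0.06,0.09,0.09],"twist":[0,0,0]},
    {"translation":[-0.08,0.12,0.12],"twist":[0,0,0]},
    {"translation":[-0.1,0.15,0.15],"twist":[0,0,0]},
    {"translation":[-0.12,0.18,0.18],"twist":[0,0,0]},
    {"translation":[-0.14,0.21,0.21],"twist":[0,0,0]},
    {"translation":[-0.16,0.24,0.24],"twist":[0,0,0]},
    {"translation":[-0.175,0.27,0.26],"twist":[0,0,0]},
    {"translation":[-0.19,0.3,0.28],"twist":[0,0,0]}
  ]
}}

```text
t: 36.25
ee_pos: [694.6, -55.6, 380.0]
orientation: [-1.025, -1.861, -0.613]
ft_force: [1.9, -4.5, -2.4]
width: 0.7
```

Request:
{"op": "send_rows", "data": {
  "commands": [
    {"translation":[-0.02,0.03,0.02],"twist":[0,0,0]},
    {"translation":[-0.04,0.065,0.045],"twist":[0,0,0]},
    {"translation":[-0.06,0.1,0.07],"twist":[0,0,0]},
    {"translation":[-0.085,0.135,0.09],"twist":[0,0,0]},
    {"translation":[-0.105,0.17,0.115],"twist":[0,0,0]},
    {"translation":[-0.13,0.2,0.135],"twist":[0,0,0]},
    {"translation":[-0.15,0.235,0.155],"twist":[0,0,0]},
    {"translation":[-0.17,0.27,0.175],"twist":[0,0,0]},
    {"translation":[-0.19,0.305,0.195],"twist":[0,0,0]},
    {"translation":[-0.21,0.34,0.21],"twist":[0,0,0]}
  ]
}}

```text
t: 37.25
ee_pos: [673.5, -21.4, 400.7]
orientation: [-1.026, -1.86, -0.612]
ft_force: [-0.7, -5.5, -2.3]
width: 0.4
```

```bash
python3 - <<'E'
from h import *
o=log();tip(o);d=ctrl.get_image("scene")
cv2.imwrite("pics/n.png",cv2.resize(d["img"][60:300,180:420],(600,600),interpolation=cv2.INTER_CUBIC)[:,:,::-1])
H=LIP+243*XP
for th in(1,1.1,1.15,1.2,1.25,1.3):print(th,((proj(d,[H+243*(-np.cos(th)*XP+np.sin(th)*ZP)+YP*y for y in(-151,151)])-[180,60])*2.5).round(0).tolist())
E
```

```text
t 37.25 q [-0.17  0.67  1.38  0.75  1.88 -0.81] tip d,y,z: [155.4, -72.4, 202.3] F x,y,z: [-4.3, 3.5, -2.3] err [-0.005 -0.003  0.001] w 0.4 tcp [673.5 -21.4 400.7]
1 [[263.0, 308.0], [229.0, 21.0]]
1.1 [[290.0, 297.0], [253.0, 9.0]]
1.15 [[304.0, 292.0], [265.0, 4.0]]
1.2 [[319.0, 287.0], [277.0, -1.0]]
1.25 [[334.0, 283.0], [290.0, -6.0]]
1.3 [[349.0, 279.0], [304.0, -10.0]]
```

View pics/n.png

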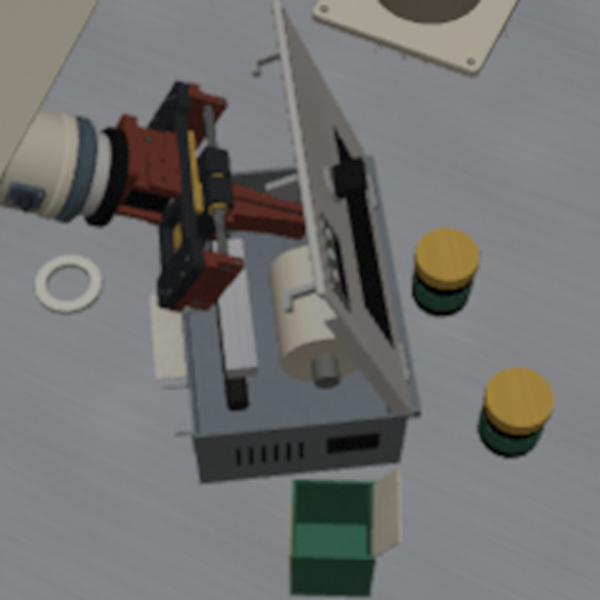

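The corners at (319,290) and (277,2) give θ of about 1.19. I'm backing straight off.

Request:
{"op": "send_rows", "data": {
  "commands": [
    {"translation":[0.01,-0.015,0],"twist":[0,0,0]},
    {"translation":[0.025,-0.04,0],"twist":[0,0,0]},
    {"translation":[0.05,-0.08,0],"twist":[0,0,0]},
    {"translation":[0.1,-0.16,0],"twist":[0,0,0]},
    {"translation":[0.15,-0.24,0],"twist":[0,0,0]},
    {"translation":[0.21,-0.33,0],"twist":[0,0,0]},
    {"translation":[0.27,-0.43,0],"twist":[0,0,0]},
    {"translation":[0.33,-0.52,0],"twist":[0,0,0]},
    {"translation":[0.38,-0.6,0],"twist":[0,0,0]},
    {"translation":[0.43,-0.68,0],"twist":[0,0,0]}
  ]
}}

```text
t: 38.3
ee_pos: [717.4, -90.5, 400.6]
orientation: [-1.026, -1.861, -0.614]
ft_force: [-0.3, -0.2, -0.4]
width: 0.4
```

Request:
{"op": "send_rows", "data": {
  "commands": [
    {"translation":[0.05,-0.08,0.03],"twist":[0,0,0]},
    {"translation":[0.1,-0.16,0.06],"twist":[0,0,0]},
    {"translation":[0.15,-0.24,0.09],"twist":[0,0,0]},
    {"translation":[0.2,-0.32,0.12],"twist":[0,0,0]},
    {"translation":[0.25,-0.4,0.15],"twist":[0,0,0]},
    {"translation":[0.3,-0.48,0.18],"twist":[0,0,0]},
    {"translation":[0.35,-0.56,0.21],"twist":[0,0,0]},
    {"translation":[0.38,-0.6,0.22],"twist":[0,0,0]},
    {"translation":[0.38,-0.6,0.22],"twist":[0,0,0]},
    {"translation":[0.38,-0.6,0.22],"twist":[0,0,0]}
  ]
}}

```text
t: 39.3
ee_pos: [754.9, -149.6, 422.4]
orientation: [-1.026, -1.86, -0.613]
ft_force: [-0.0, 0.0, 0.0]
width: 0.4
```

```bash
python3 - <<'E'
from h import *
o=log();tip(o);d=ctrl.get_image("scene")
b=d["img"][60:300,180:420];a=cv2.imread("pics/scene0.png")[60:300,180:420,::-1]
cv2.imwrite("pics/o.png",cv2.resize(np.hstack([b,a]),(800,400),interpolation=cv2.INTER_CUBIC)[:,:,::-1])
g0=cv2.cvtColor(cv2.imread("pics/scene0.png"),cv2.COLOR_BGR2GRAY);g1=cv2.cvtColor(d["img"],cv2.COLOR_RGB2GRAY)
pts=np.array([[358,160],[386,217],[305,285],[330,292],[205,180],[200,168]],np.float32)
print((cv2.calcOpticalFlowPyrLK(g0,g1,pts[:,None],None,winSize=(15,15))[0][:,0]-pts).round(2).tolist())
E
```

```text
t 39.3 q [-0.31  0.81  1.05  0.72  2.1  -0.77] tip d,y,z: [3.6, -72.7, 224.0] F x,y,z: [0.0, -0.0, 0.0] err [-0.005 -0.002  0.002] w 0.4 tcp [ 754.9 -149.6  422.4]
[[-205.77999877929688, -60.650001525878906], [-0.029999999329447746, 0.4099999964237213], [-184.0, 70.80999755859375], [-0.11999999731779099, -0.15000000596046448], [-23.34000015258789, 31.559999465942383], [6.03000020980835, 32.9900016784668]]
```

View pics/o.png

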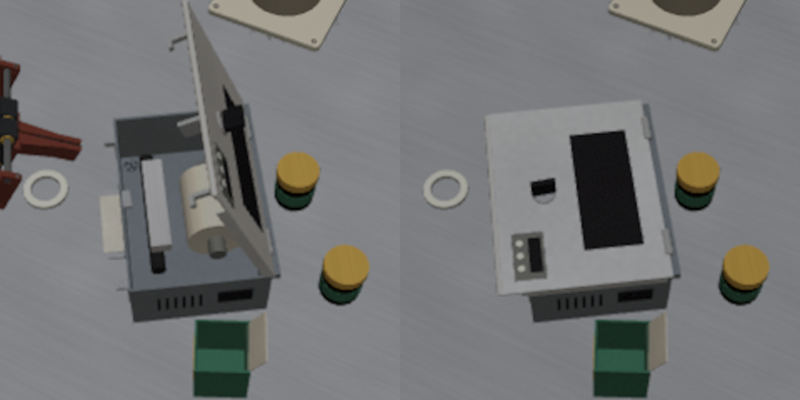

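Side by side with the start picture, the cover stands open by itself at about 1.2 rad. The jars, carton and ring are where they were, and the gripper is clear at 0 N. Handing in.

```bash
python3 -c "
from workcell import ctrl
print(ctrl.close_job())"
```

```text
the job is handed in; nothing more can be done
None
```

The printer cover is open and standing by itself at about 1.2 rad, and I handed the job in at about 39 s. No verdict was reported.

- **Latch:** I gripped the wing and turned it about 1.2 rad counter-clockwise with the cover down. Afterwards the wing was seen lying across the cover.
- **Lift to the catch:** I raised the lip to about 0.075 rad, measured by optical flow on the cover's markings.
- **Catch:** I swept left under the lip and met the tab on the printer's right side. I pushed it roughly 15 mm, with force peaking near 6.5 N. The cover then lifted freely at 5–6 N past 0.1 rad, and I held the tab until about 0.27 rad.
- **Opening:** I let the tab go, swung the cover up, and backed the gripper off.

**Last checks:**
- The wrist force was 0 N with the gripper clear of everything.
- Set beside the start picture, the cover was still at about 1.2 rad and the jars, carton and ring looked unmoved.
- Of the six optical-flow points on those objects, two tracked, one on a jar and one on the carton, and both moved less than 0.5 px. The other four lost tracking, so for the remaining jar and the ring I relied on the pictures.
- I did not measure the catch springing back. I infer it from the force dropping to zero when the finger left the tab.

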